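Bolt the reagent chest shut

TASK

Lock the grey two-leaf reagent chest: slide its barrel bolt across the join into the staple on the other leaf, find the notch in the slotted guard by feel, then turn the bolt's handle fully down into that notch until it lies level, and let go. Work gently: never force the handle against the guard, and leave the timer, the vial and the marker where they are.

Things in the scene. Friction and masses are not known exactly. Their poses are not given: they have to be found in the camera images.
- chest: fixed grey steel chest, 174 x 260 x 80 mm (x, y, z), with a flat two-leaf lid. Origin: centre of its underside; x points to its back, y to its left as seen from its front, z up; its front (-x) roughly faces the robot. A barrel bolt of bare steel lies on the lid along y, near the front edge.
- rod_axis (a point): fixed point on the axis of the bolt's rod, at chest x = -50, y = 45, z = 94 mm; axes as the chest. Rod: 12 mm diameter, along y. The handle stands out of it at right angles, at this point when the bolt's travel is 0. Three loops hold the rod, tops 12 mm above the axis, 33 mm to the left, 83 and 116 mm to the right (-y) of this point; the last is the staple on the other leaf.
- guard_line (a point): fixed point of the chest (axes as the chest) at the height of the guard's top edge, 28 mm in front of and 13.5 mm above the rod's axis, level with y = 45 mm. The guard: a bare steel strip, 4 mm thick, standing parallel to the rod, longer than the handle's travel; the handle comes to rest on its edge at about 0.97 rad, except at its one open-topped notch.
- bolt (a joint): travel of the bolt in m, 0 to 0.064; it grows as the bolt moves to the chest's right (its -y). 0 is fully open. The notch (13 mm wide, square edges) is in line with the handle at a travel of 0.030 to 0.058, different each time and not measured; the handle enters only within 2 to 3 mm of its middle. From 0.026 the tip is in the staple. Sliding takes about 2 N; it stays where left.
- handle (a joint): angle of the bolt's handle in rad about the rod: 0 straight up, positive as it leans to the front of the chest (-x); 1.57 is level, pointing to the front, which is fully down in the notch (floor of the notch at about 1.59). Turning it takes about 0.05 N m; it stays where it is left.
- ball (a point): centre of the dark ball (16 mm diameter) at the end of the handle, 56 mm from the rod's axis; the handle's bar is 10 mm square. A pinch along the chest's y slides the bolt well, but the ball tends to slip in it as the handle turns; two fingertips set a little closer than the ball's width cradle it from above, to press it down and drag it along. Pressing on the ball is felt up to twice as hard at the guard.
- timer: bystander: small lab timer, 60 x 62 x 28 mm, standing on the chest's lid behind the bolt; origin at the centre of its underside
- vial: bystander: upright vial with a white screw cap, 28 mm diameter, 54 mm tall, on the table in front of the chest; origin at the centre of its underside
- marker: bystander: marker pen, 127 mm long and 15 mm thick, lying on the table in front of the chest; origin at the middle of its underside

How it is judged:
On the way:
1. the bolt is slid across, its tip in the staple, with the handle still above the guard (value of joint bolt above 0.026 m and value of joint handle below 1.15 rad), for 0.1 s.
At the end, for the whole second after the job is handed in: the bolt is across (travel over 26 mm), its handle lies down in the notch at 1.45 rad or more, at rest and let go (value of joint handle above 1.45 rad and value of joint bolt above 0.026 m and velocity of joint handle below 0.05 rad/s); the robot touches nothing.
It fails at once if the handle is forced against the guard (over 30 N) (contact force between handle and chest above 30 N).
It fails at once if the timer, the vial or the marker is moved more than 15 mm (distance of any of timer, vial, marker from where it was at the start of the episode above 0.015 m).
It fails at once if the vial is tipped (angle between vial's own z axis and vertical above 0.4 rad).
It also fails if it takes over 67 s, if anything falls off the work surface, if the arm or the gripper's body presses on something with over 40 N, if the wrist force passes 120 N, or if a joint passes its speed limit or range.

ROBOT

A 7-joint arm with a two-finger parallel gripper is mounted at the origin on a cart in front of the work surface, level with it; the furniture and walls round the work are solid. World frame = base frame: x ahead of the robot, y to its left, z up, the work surface at z = 0. Lengths are in m, angles in rad, forces in N, time in s.
With the tool pointing down it reaches from about 0.425 to 0.925 m from the base axis. Payload 6.8 kg.
Tool frame: the origin (TCP) lies midway between the tips of the shut fingers; the grasp point (between the pads) lies 19 mm behind it (bot.grip_point_offset is the distance from the TCP to the grasp point, in m); z points along the fingers, y is the direction in which the jaws open and shut (so a half turn about z gives the same grasp; the last joint's range is limited). The gripper opens to 88 mm and grips with 3 to 60 N. Pads are 20 mm wide; open, the fingers measure 115 mm over their backs; the gripper's body (75 mm by 178 mm) begins 61 mm behind the grasp point.
Start: joints at [-1.314, 0.477, 0.022, 1.555, -0.011, 1.109, -0.083], TCP at [0.241, 0.631, 0.201] pointing down, gripper open.
Joint ranges: [-2.96, 2.96], [-0.34, 2.1], [-1.41, 1.46], [0.24, 2.44], [-1.37, 4.51], [0.17, 1.92], [-2.96, 2.96]. Speed limits (rad/s): [2.39, 2.39, 3.14, 3.14, 3.14, 3.14, 3.14].

INTERFACE

Orientations are given as [roll, pitch, yaw] about the fixed x, y, z axes, in that order (R = Rz(yaw) Ry(pitch) Rx(roll)).
In Python, from bench import bot, cams gives the robot as it stands.
- The arm moves only by the shell command python3 -m pendant 'ROWS' [OPENING]. ROWS is JSON, a list of rows, each a list of 2 entries, a list of its own where there are three numbers: the shift along the tool's x, y, z in mm, then the turn about the tool's z in degrees. A call has exactly 10 rows; each row is the pose to reach, as a shift and turn from the pose commanded when the call began, along the tool's axes at that moment; what a row does not reach only later rows make up. A row lasts 1/10 s, in which the tool goes at most 50 mm and 8.59 degrees, less where a joint would pass 70% of its speed; a pose out of reach is approached as far as the arm can. A call with a gripper value outside its range is refused whole. OPENING is the closure, from 0 (fully open) to 1 (shut), set as the call begins (- or left out, the last holds). The fingers move at their own pace and stop on an object; the grip force is fixed at half the most. Time passes only in rows, so rows that repeat a pose let the fingers close, or fill a call up. It gives the time, the measured TCP pose, the force and the opening at its end, in the units of the state.
- bot.sense(): the state, without advancing time (a new reading comes with each control period).
- cams.grab_frame(name): name is "scene" or "top" or "wrist"; returns a dict with "img" (384x512x3 uint8, red, green, blue), "z_map" (384x512 float32, m along the optical axis (not along the pixel's ray), 0 where there is no reading), "fx", "fy", "cx", "cy" (pixels), "pose" (4x4, takes a point from camera to world coordinates). Camera axes: x right, y up, looking along -z (the intrinsics and any distortion apply to the point x, -y, -z); pixel columns grow to the right and rows downward; lengths in m; the calibration is good to about 2 mm. A picture is of the moment at which its call begins.
- bot.close_job(): hands the job in, once; it reports no verdict.
The state is a dict: "t": time; "joint_positions": joint angles; "joint_vel": joint speeds; "joint_torque": joint torques, N m; "position": TCP position; "orientation": TCP orientation; "contact_force": force on the tool from outside, world axes, zero at the start; "torque": the same for the moment, N m; "grip_width": finger opening in m.
Only numpy, scipy, OpenCV 4.12 (cv2) and the standard library are available. Lean on these libraries where they do the work, as an engineer would, in place of code of your own. Each camera call takes 0.05 s, during which the arm holds its last target.

## Working session

There is one attempt and no reset: what is moved stays moved. The work goes in short steps, Python scripts to look and compute and a shell command to move; the robot and the scene stay as the last step left them, time stands still between calls to the robot, and variables do not carry over. Pictures are saved under pics/ and viewed, and the job is handed in when it is done.

```bash
ls; mkdir -p pics; python3 - <<'E'
from bench import bot,cams
import cv2,numpy as np
for n in ("scene","top","wrist"):
    f=cams.grab_frame(n); cv2.imwrite(f"pics/{n}0.png",f["img"][:,:,::-1]); np.savez(f"/tmp/{n}0.npz",**f)
    print(n,f["fx"],f["fy"],f["cx"],f["cy"],[k for k in f],np.round(f["pose"],3).tolist())
s=bot.sense();print(s)
E
```

```text
pics
scene 475.5133725995535 475.5133725995535 253.52301884823106 185.0854355961114 ['img', 'z_map', 'fx', 'fy', 'cx', 'cy', 'pose'] [[0.654, 0.552, -0.517, 0.06], [-0.756, 0.479, -0.445, -0.44], [0.002, 0.682, 0.731, 0.853], [0.0, 0.0, 0.0, 1.0]]
top 355.31568354643656 355.31568354643656 252.26571732221734 190.69037004976136 ['img', 'z_map', 'fx', 'fy', 'cx', 'cy', 'pose'] [[-0.002, 0.981, -0.195, 0.424], [-1.0, -0.005, -0.011, 0.005], [-0.012, 0.195, 0.981, 0.953], [0.0, 0.0, 0.0, 1.0]]
wrist 318.4503053036424 318.4503053036424 250.52831468541484 185.5535542988351 ['img', 'z_map', 'fx', 'fy', 'cx', 'cy', 'pose'] [[0.356, -0.901, -0.249, 0.174], [0.935, 0.343, 0.096, 0.657], [-0.001, -0.267, 0.964, 0.384], [0.0, 0.0, 0.0, 1.0]]
{'t': 0.15, 'joint_positions': array([-1.31412868,  0.47762928,  0.02238439,  1.5561754 , -0.0115051 ,
        1.10932565, -0.08314762]), 'joint_vel': array([ 0.00060461, -0.00143531, -0.00066822, -0.00247311, -0.00030766,
       -0.00198208,  0.00076004]), 'joint_torque': array([ 1.75765595e-03, -5.83291590e+01,  1.53605752e+00, -2.72876787e+01,
       -5.42056910e-02,  1.44762584e-02,  1.04052501e-04]), 'position': array([0.24064924, 0.63012546, 0.20021372]), 'orientation': array([-3.14018807e+00,  1.11530449e-04,  2.77675995e+00]), 'contact_force': array([ 0.14267846, -0.43347503,  0.36419452]), 'torque': array([ 0.00719834, -0.00145356,  0.04945338]), 'grip_width': 0.08755223944436655}
```

View pics/scene0.png

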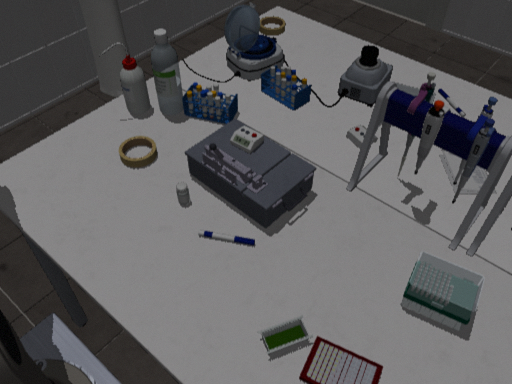

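View pics/top0.png

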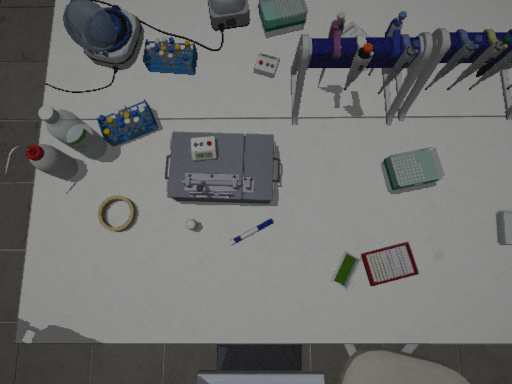

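The scene view shows the chest at about (250,175) with the bolt along its near edge. In the top view the chest spans (168..275, 132..203), with the bolt at about (215,184), the timer at (203,147), the vial at (192,224) and the marker at (252,231). I'll zoom in.

```bash
cat > h.py <<'E'
import numpy as np,cv2
def world(f):
    h,w=f["z_map"].shape
    u,v=np.meshgrid(np.arange(w),np.arange(h)); z=f["z_map"]
    p=np.stack([(u-f["cx"])/f["fx"]*z,-(v-f["cy"])/f["fy"]*z,-z],-1)
    P=f["pose"]; return p@P[:3,:3].T+P[:3,3]
def proj(f,X):
    P=f["pose"]; c=(np.asarray(X)-P[:3,3])@P[:3,:3]
    return np.stack([f["cx"]+f["fx"]*c[...,0]/-c[...,2], f["cy"]-f["fy"]*c[...,1]/-c[...,2]],-1)
E
python3 - <<'E'
import numpy as np,cv2
from h import *
f=dict(np.load("/tmp/top0.npz")); W=world(f)
m=((W[...,2]>.074)&(W[...,2]<.086)).astype(np.uint8)
n,l,st,c=cv2.connectedComponentsWithStats(m)
i=1+st[1:,4].argmax() 
cand=[(st[k],c[k]) for k in range(1,n) if st[k][4]>150]; print(cand)
# chest mask near
box=np.zeros_like(m); box[115:215,155:290]=1
mm=((W[...,2]>.07)&(W[...,2]<.15)).astype(np.uint8)*box
pts=W[mm>0][:,:2].astype(np.float32)
r=cv2.minAreaRect(pts);print(r, np.median(W[(m*box)>0][:,2]))
g=dict(np.load("/tmp/scene0.npz"));
a=cv2.resize(f["img"][120:240,150:300],None,fx=5.2,fy=4.9,interpolation=cv2.INTER_CUBIC);cv2.imwrite("pics/top0z.png",a[:,:,::-1])
a=cv2.resize(g["img"][110:230,170:320],None,fx=5.2,fy=4.9,interpolation=cv2.INTER_CUBIC);cv2.imwrite("pics/scene0z.png",a[:,:,::-1])
E
```

```text
[(array([210,   0,  34,  13, 180], dtype=int32), array([227.32777778,   6.62777778])), (array([259,   0,  49,  23, 698], dtype=int32), array([282.86962751,   8.92550143])), (array([ 89,   8,  43,  48, 283], dtype=int32), array([117.16607774,  31.03533569])), (array([ 167,  132,  109,   69, 5634], dtype=int32), array([223.5743699 , 165.56176784])), (array([ 389,  145,   57,   42, 1393], dtype=int32), array([416.6367552 , 165.45585068]))]
((0.6671684980392456, 0.09416475892066956), (0.2736758291721344, 0.17581899464130402), 87.89979553222656) 0.07957565956657903
```

View pics/top0z.png

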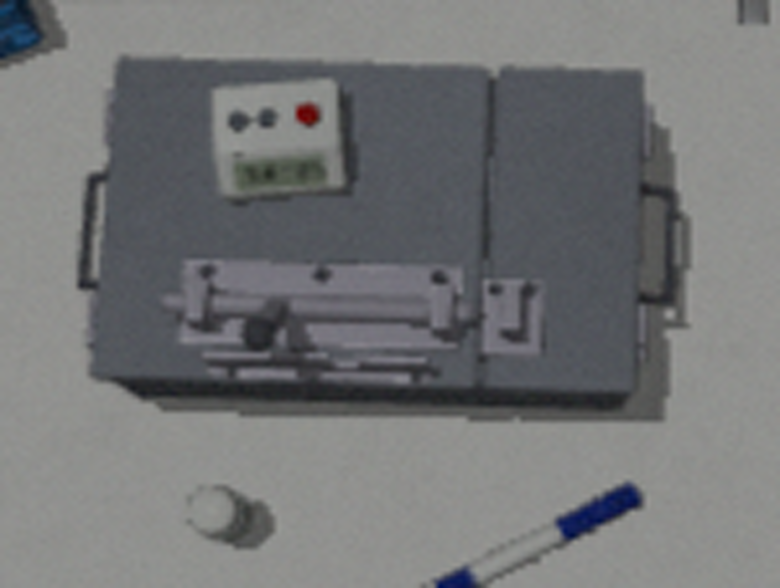

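View pics/scene0z.png

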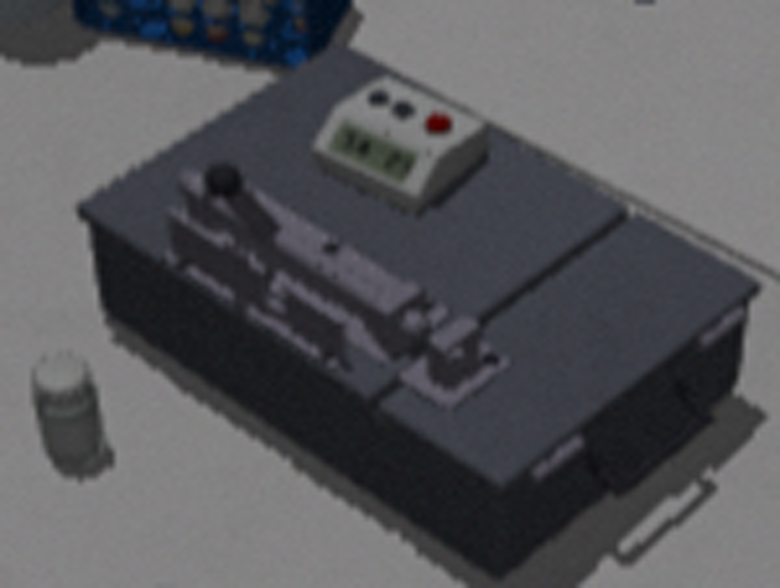

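```bash
cat >> h.py <<'E'
def ray(f,u,v):
    d=np.array([(u-f["cx"])/f["fx"],-(v-f["cy"])/f["fy"],-1]); return f["pose"][:3,3],f["pose"][:3,:3]@d
def onplane(f,u,v,z):
    o,d=ray(f,u,v); return o+d*(z-o[2])/d[2]
def tri(rays):
    A=0;b=0
    for o,d in rays:
        d=d/np.linalg.norm(d);M=np.eye(3)-np.outer(d,d);A=A+M;b=b+M@o
    x=np.linalg.solve(A,b); return x,[np.linalg.norm(np.cross(x-o,d/np.linalg.norm(d))) for o,d in rays]
E
python3 - <<'E'
import numpy as np,cv2
from h import *
f=dict(np.load("/tmp/top0.npz"));g=dict(np.load("/tmp/scene0.npz"))
T=lambda x,y:(150+(x+.5)/5.2-.5,120+(y+.5)/4.9-.5); S=lambda x,y:(170+(x+.5)/5.2-.5,110+(y+.5)/4.9-.5)
ct=[onplane(f,*T(*p),.08) for p in [(120,57),(642,70),(635,390),(92,375)]]
cs=[onplane(g,*S(*p),.08) for p in [(342,47),(760,288),(505,485),(80,210)]]
for c in (ct,cs):
    c=np.array(c); bl,br,fr,fl=c
    print(np.round(c,4).tolist(), c.mean(0), "len",np.linalg.norm(bl-br),np.linalg.norm(fl-fr),np.linalg.norm(bl-fl),
      "yaw", *[np.degrees(np.arctan2(v[1],v[0])) for v in (bl-fl,br-fr)], *[np.degrees(np.arctan2(-v[0],v[1])) for v in(bl-br,fl-fr)])
print(tri([ray(f,*T(263,332)),ray(g,*S(222,180))]))
for n,h,a in(("vial",.054,T(215,508)),):print(n,onplane(f,*a,h))
E
```

```text
[[0.7566, 0.2212, 0.08], [0.7476, -0.0395, 0.08], [0.5762, -0.0338, 0.08], [0.5851, 0.2276, 0.08]] [0.66636801 0.09387054 0.08      ] len 0.26080434868139496 0.2614966117752453 0.17156468916426754 yaw -2.1384162929169346 -1.9071947706671262 -1.975596531717984 -1.9542900719389773
[[0.7503, 0.2166, 0.08], [0.7401, -0.0427, 0.08], [0.5733, -0.0348, 0.08], [0.5801, 0.2233, 0.08]] [0.66095307 0.0906205  0.08      ] len 0.25949531069992254 0.25825506883929267 0.170324799766643 yaw -2.2607378431146286 -2.6939927302249886 -2.240314431967734 -1.5026017788694963
(array([0.59233848, 0.13667791, 0.14333907]), [np.float64(0.002011950087372596), np.float64(0.002011950087372633)])
vial [0.51957415 0.17084685 0.054     ]
```

```bash
python3 -m pendant '[[[-20,-15,-30],0],[[-60,-45,-60],-2],[[-100,-75,-60],-4],[[-140,-105,-60],-6],[[-180,-136,-60],-8],[[-220,-166,-60],-10],[[-260,-196,-60],-12],[[-300,-226,-60],-14],[[-340,-256,-60],-17],[[-380,-286,-60],-19]]'
```

```text
t: 1.15
position: [0.4902, 0.2326, 0.261]
orientation: [3.141, 0.0, 3.11]
contact_force: [0.3, 0.3, 0.1]
grip_width: 0.0878
```

```bash
python3 -m pendant '[[[-25,-28,0],0],[[-50,-56,0],0],[[-75,-84,10],0],[[-104,-114,20],0],[[-104,-114,20],0],[[-104,-114,20],0],[[-104,-114,20],0],[[-104,-114,20],0],[[-104,-114,20],0],[[-104,-114,20],0]]'
python3 - <<'E'
from bench import bot,cams
import cv2,numpy as np
f=cams.grab_frame("wrist"); np.savez("/tmp/wrist1.npz",**f); cv2.imwrite("pics/wrist1.png",cv2.resize(f["img"],(800,600),interpolation=cv2.INTER_CUBIC)[:,:,::-1])
print(np.round(f["pose"],4).tolist(), bot.sense()["position"])
E
```

```text
t: 2.15
position: [0.5895, 0.1179, 0.2412]
orientation: [3.141, 0.0, 3.11]
contact_force: [-0.1, 0.3, -0.0]
grip_width: 0.0877
[[0.0308, -0.9633, -0.2668, 0.5179], [0.9995, 0.0299, 0.0077, 0.1205], [0.0005, -0.2669, 0.9637, 0.4253], [0.0, 0.0, 0.0, 1.0]] [0.5895744  0.11769245 0.24121594]
```

View pics/wrist1.png

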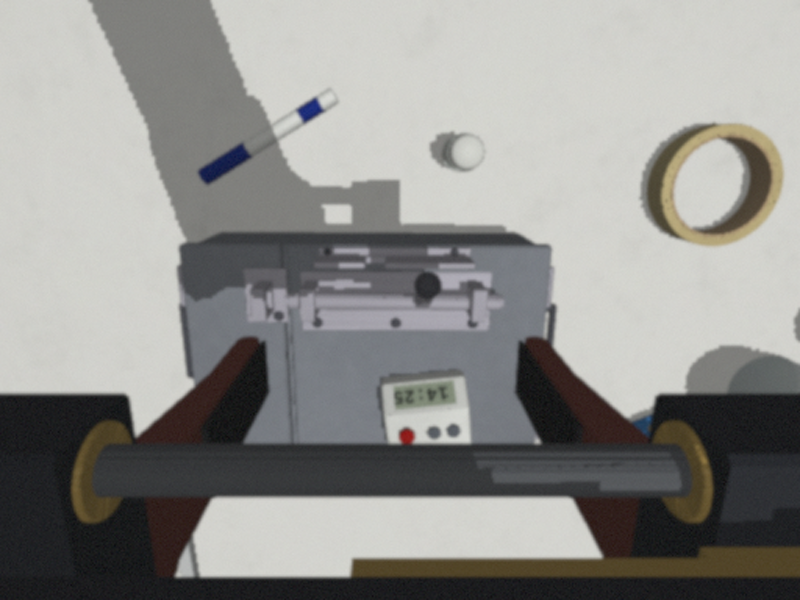

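```bash
python3 - <<'E'
import numpy as np,cv2
from h import *
f=dict(np.load("/tmp/wrist1.npz"))
a=f["img"][140:220,110:360]; a=np.clip(a.astype(float)*1.5,0,255).astype(np.uint8)
a=cv2.resize(a[:,45:225],None,fx=4.4,fy=4.4,interpolation=cv2.INTER_CUBIC);cv2.imwrite("pics/wrist1z.png",a[:,:,::-1])
E
```

```text
(no output)
```

View pics/wrist1z.png

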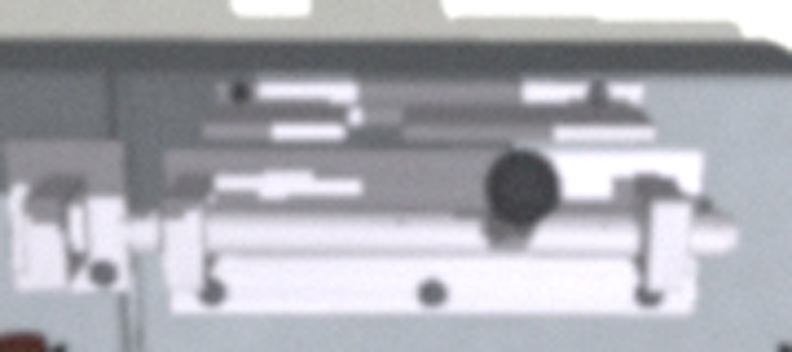

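```bash
python3 - <<'E'
import numpy as np,cv2
from h import *
f=dict(np.load("/tmp/wrist1.npz"));t=dict(np.load("/tmp/top0.npz"));g=dict(np.load("/tmp/scene0.npz"))
Z=lambda x,y:(155+(x+.5)/4.4-.5,140+(y+.5)/4.4-.5)
T=lambda x,y:(150+(x+.5)/5.2-.5,120+(y+.5)/4.9-.5); S=lambda x,y:(170+(x+.5)/5.2-.5,110+(y+.5)/4.9-.5)
P=lambda n,x,y,z:print(n,np.round(onplane(f,*Z(x,y),z),4))
P("notchL",405,131,.1075);P("notchR",345,131,.1075);P("gL",655,131,.1075);P("gR",203,131,.1075)
P("loopL",669,242,.106);P("loopR",184,242,.106);P("staple",100,242,.106)
P("rodL",600,229,.1);P("rodR",300,229,.1)
for z in(.14,.145):P("ball",522,187,z)
print(tri([ray(f,*Z(522,187)),ray(t,*T(263,332)),ray(g,*S(222,180))]))
print(tri([ray(f,*Z(522,187)),ray(t,*T(263,332))]))
print(tri([ray(f,*Z(522,187)),ray(g,*S(222,180))]))
# lid corners from depth
W=world(f); 
E
```

```text
notchL [0.5887 0.1145 0.1075]
notchR [0.5882 0.1006 0.1075]
gL [0.5904 0.1725 0.1075]
gR [0.5872 0.0677 0.1075]
loopL [0.618  0.1765 0.106 ]
loopR [0.6144 0.0609 0.106 ]
staple [0.6138 0.0409 0.106 ]
rodL [0.6161 0.1608 0.1   ]
rodR [0.6138 0.0881 0.1   ]
ball [0.5942 0.1393 0.14  ]
ball [0.5929 0.139  0.145 ]
(array([0.59339226, 0.1381042 , 0.14152176]), [np.float64(0.0012115957167173237), np.float64(0.0025485904754459546), np.float64(0.0018171937821910228)])
(array([0.60106177, 0.14082453, 0.11217395]), [np.float64(0.0006991078610942938), np.float64(0.0006991078610942713)])
(array([0.59338212, 0.13969284, 0.14073112]), [np.float64(0.0007596705081343488), np.float64(0.0007596705081343919)])
```

```bash
python3 -m pendant '[[[-3,21,20],0],[[-3,21,40],0],[[-3,21,60],0],[[-3,21,60],0],[[-3,21,60],0],[[-3,21,70],0],[[-3,21,80],0],[[-3,21,90],0],[[-3,21,100],0],[[-3,21,103],0]]' 0.7
python3 - <<'E'
from bench import bot,cams
import cv2,numpy as np
f=cams.grab_frame("wrist"); np.savez("/tmp/wrist2.npz",**f); cv2.imwrite("pics/wrist2.png",cv2.resize(f["img"],(800,600),interpolation=cv2.INTER_CUBIC)[:,:,::-1])
s=bot.sense();print(s["position"],s["contact_force"],s["grip_width"])
E
```

```text
t: 3.2
position: [0.5925, 0.1378, 0.1363]
orientation: [-3.141, -0.002, 3.108]
contact_force: [-0.9, -0.5, 0.7]
grip_width: 0.0266
[0.59262037 0.13775857 0.13642779] [-1.50732908  0.75117138 -0.5533242 ] 0.025997232498179233
```

View pics/wrist2.png

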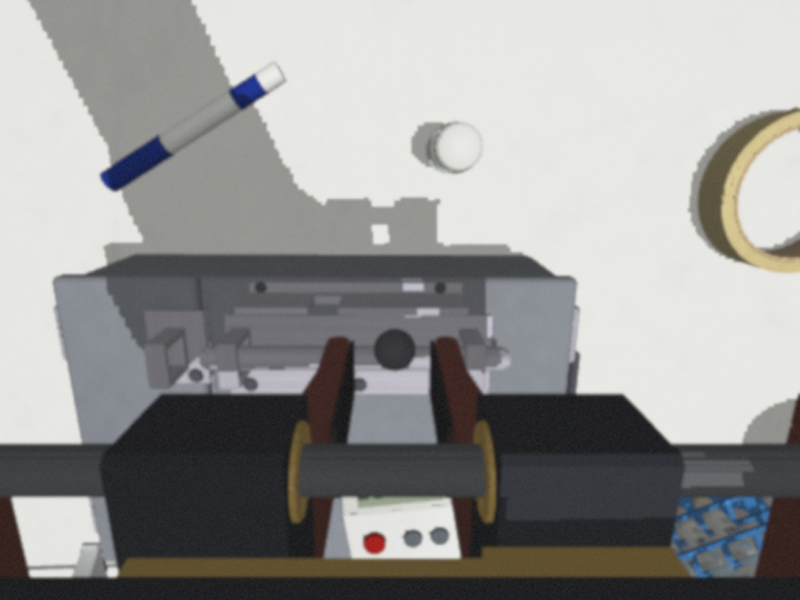

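The ball at (395,348) sits centred between the fingertips (inner faces at 352 and 432). The notch seen earlier is about 32 mm to the right of it, so I'll slide to just short of that.

```bash
python3 -m pendant '[[[0,0,0],0],[[0,0,0],0],[[0,-3,0],0],[[0,-7,0],0],[[0,-11,0],0],[[0,-15,0],0],[[0,-19,0],0],[[0,-23,0],0],[[0,-27,0],0],[[0,-27,0],0]]' 0.78
python3 - <<'E'
from bench import bot,cams
import cv2,numpy as np
f=cams.grab_frame("wrist"); np.savez("/tmp/wrist3.npz",**f); cv2.imwrite("pics/wrist3.png",cv2.resize(f["img"],(800,600),interpolation=cv2.INTER_CUBIC)[:,:,::-1])
s=bot.sense();print(s["position"],s["contact_force"],s["grip_width"])
E
```

```text
t: 4.25
position: [0.5925, 0.1101, 0.138]
orientation: [-3.141, 0.0, 3.107]
contact_force: [-0.4, 0.3, -1.5]
grip_width: 0.0195
[0.59253581 0.11059737 0.13796792] [ 0.4507014  -0.24203043 -0.67586186] 0.019204518300668827
```

View pics/wrist3.png

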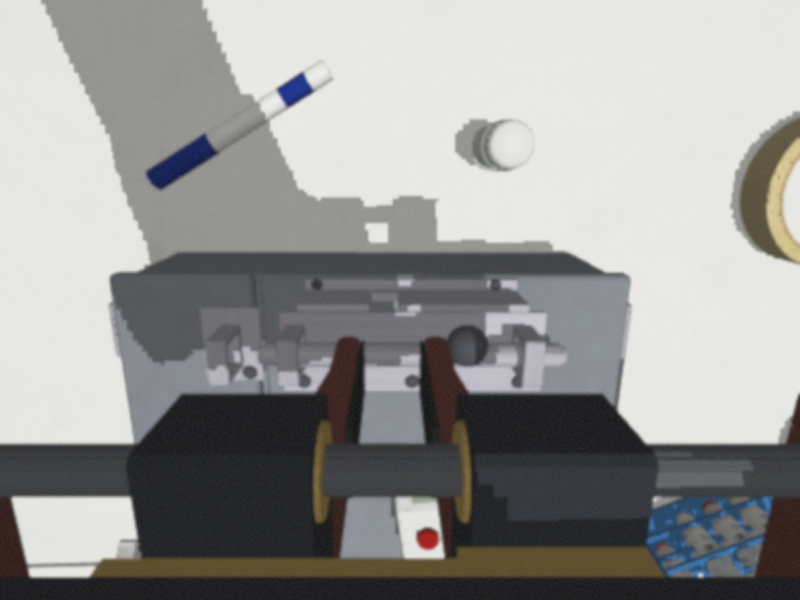

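The fingers slid past the ball, which is at (467,347) to the right of both. I'll measure where it really is.

```bash
python3 - <<'E'
import numpy as np,cv2
from h import *
for i,(u,v) in((2,(394,348)),(3,(467,347))):
    f=dict(np.load(f"/tmp/wrist{i}.npz"))
    c=((u+.5)/1.5625-.5,(v+.5)/1.5625-.5)
    for z in(.13,.143,.15,.16):print(i,z,np.round(onplane(f,*c,z),4))
    uu,vv=int(c[0]),int(c[1]);print(world(f)[vv-1:vv+2,uu-1:uu+2].reshape(-1,3).mean(0))
a=f["img"][180:280,200:360];cv2.imwrite("pics/w3z.png",cv2.resize(np.clip(a*1.6,0,255).astype(np.uint8),None,fx=5,fy=5,interpolation=cv2.INTER_CUBIC)[:,:,::-1])
from bench import cams
g=cams.grab_frame("scene");np.savez("/tmp/scene3.npz",**g)
cv2.imwrite("pics/s3z.png",cv2.resize(g["img"][90:210,160:320],None,fx=5,fy=5,interpolation=cv2.INTER_CUBIC)[:,:,::-1])
E
```

```text
2 0.13 [0.5983 0.139  0.13  ]
2 0.143 [0.593  0.1391 0.143 ]
2 0.15 [0.5902 0.1391 0.15  ]
2 0.16 [0.5862 0.1392 0.16  ]
[0.58910319 0.13861758 0.15187906]
3 0.13 [0.5995 0.1415 0.13  ]
3 0.143 [0.5942 0.1395 0.143 ]
3 0.15 [0.5914 0.1385 0.15  ]
3 0.16 [0.5873 0.137  0.16  ]
[0.59010846 0.13783482 0.15169995]
```

View pics/w3z.png

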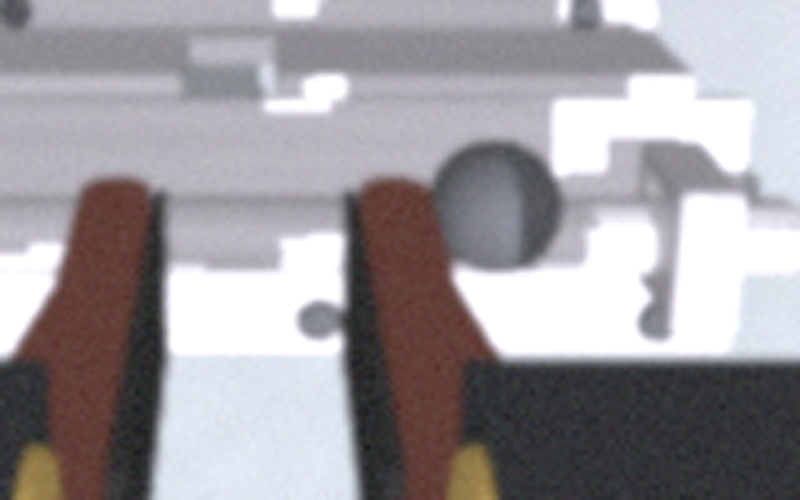

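View pics/s3z.png

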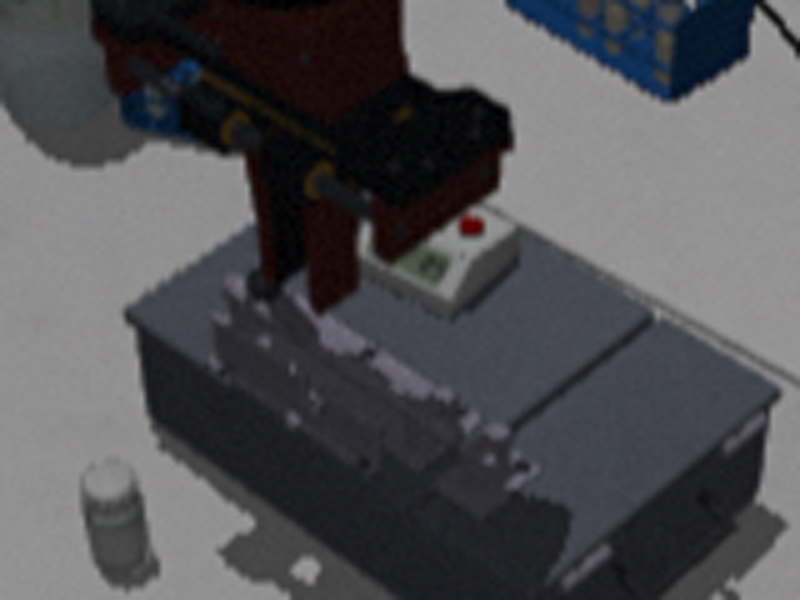

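```bash
python3 - <<'E'
import numpy as np,cv2
from h import *
f=dict(np.load("/tmp/wrist3.npz"));W=world(f)
for u in(222,278):
  for v in range(212,252,3):print(u,v,np.round(W[v,u],4))
f=dict(np.load("/tmp/wrist2.npz"));W=world(f)
for u in(216,286):
  for v in range(214,240,4):print(u,v,np.round(W[v,u],4))
g=dict(np.load("/tmp/scene3.npz"));W=world(g)
# finger tip & ball in scene
for (x,y) in((265,285),(330,290),(280,265),(340,250)):
  u,v=160+x//5,90+y//5;print("scene",x,y,np.round(W[v,u],4),g["img"][v,u])
E
```

```text
222 212 [0.6085 0.0872 0.0823]
222 215 [0.5818 0.0955 0.1602]
222 218 [0.582  0.0958 0.1642]
222 221 [0.5818 0.0962 0.1689]
222 224 [0.5817 0.0966 0.1734]
222 227 [0.582  0.0969 0.1763]
222 230 [0.5824 0.0971 0.1792]
222 233 [0.5818 0.0975 0.1841]
222 236 [0.5816 0.0979 0.1881]
222 239 [0.5814 0.0982 0.1916]
222 242 [0.5818 0.0984 0.1938]
222 245 [0.5819 0.0986 0.1966]
222 248 [0.582  0.0989 0.1993]
222 251 [0.5825 0.099  0.201 ]
278 212 [0.6101 0.132  0.0821]
278 215 [0.5829 0.1258 0.16  ]
278 218 [0.5826 0.1253 0.1652]
278 221 [0.5831 0.1251 0.1681]
278 224 [0.5825 0.1246 0.1736]
278 227 [0.5822 0.1243 0.1781]
278 230 [0.5826 0.124  0.1809]
278 233 [0.5826 0.1238 0.1844]
278 236 [0.5828 0.1235 0.1872]
278 239 [0.5826 0.1232 0.1909]
278 242 [0.5823 0.1229 0.1946]
278 245 [0.5829 0.1228 0.1963]
278 248 [0.5825 0.1225 0.1998]
278 251 [0.5826 0.1223 0.2023]
216 214 [0.609  0.1103 0.0831]
216 218 [0.5815 0.1205 0.1637]
216 222 [0.5821 0.1209 0.1679]
216 226 [0.5815 0.1216 0.1746]
216 230 [0.5817 0.1221 0.1792]
216 234 [0.582  0.1225 0.1833]
216 238 [0.5819 0.123  0.1879]
286 214 [0.6112 0.1658 0.082 ]
286 218 [0.5831 0.1573 0.1628]
286 222 [0.5833 0.1568 0.1679]
286 226 [0.5825 0.156  0.175 ]
286 230 [0.5831 0.1556 0.1784]
286 234 [0.5829 0.1551 0.1836]
286 238 [0.583  0.1547 0.1876]
scene 265 285 [0.5865 0.1312 0.1482] [23 21 26]
scene 330 290 [0.584  0.0885 0.1727] [24  9  9]
scene 280 265 [0.5853 0.1194 0.1677] [7 6 7]
scene 340 250 [0.5936 0.091  0.1873] [26 12  9]
```

```bash
python3 - <<'E'
import numpy as np,cv2
from h import *
g=dict(np.load("/tmp/scene3.npz"));W=world(g)
for x in (315,325,335,345):
  u=160+x//5
  print(x,[(v,np.round(W[v,u],3).tolist()) for v in range(140,156,1)])
E
```

```text
315 [(140, [0.579, 0.091, 0.197]), (141, [0.578, 0.09, 0.196]), (142, [0.58, 0.092, 0.19]), (143, [0.578, 0.091, 0.189]), (144, [0.58, 0.093, 0.184]), (145, [0.578, 0.091, 0.184]), (146, [0.579, 0.092, 0.179]), (147, [0.579, 0.092, 0.177]), (148, [0.579, 0.093, 0.173]), (149, [0.578, 0.092, 0.172]), (150, [0.579, 0.092, 0.168]), (151, [0.579, 0.093, 0.164]), (152, [0.578, 0.092, 0.163]), (153, [0.58, 0.094, 0.157]), (154, [0.635, 0.151, 0.08]), (155, [0.631, 0.147, 0.083])]
325 [(140, [0.582, 0.088, 0.196]), (141, [0.582, 0.088, 0.194]), (142, [0.582, 0.089, 0.191]), (143, [0.584, 0.09, 0.186]), (144, [0.582, 0.089, 0.185]), (145, [0.583, 0.09, 0.181]), (146, [0.584, 0.091, 0.177]), (147, [0.584, 0.091, 0.174]), (148, [0.583, 0.09, 0.172]), (149, [0.583, 0.091, 0.169]), (150, [0.582, 0.09, 0.167]), (151, [0.581, 0.089, 0.166]), (152, [0.583, 0.091, 0.161]), (153, [0.64, 0.15, 0.081]), (154, [0.638, 0.148, 0.08]), (155, [0.634, 0.143, 0.083])]
335 [(140, [0.589, 0.089, 0.192]), (141, [0.588, 0.088, 0.19]), (142, [0.59, 0.091, 0.184]), (143, [0.588, 0.089, 0.183]), (144, [0.591, 0.091, 0.178]), (145, [0.589, 0.09, 0.177]), (146, [0.591, 0.092, 0.172]), (147, [0.588, 0.09, 0.172]), (148, [0.588, 0.09, 0.169]), (149, [0.589, 0.091, 0.165]), (150, [0.587, 0.089, 0.165]), (151, [0.651, 0.153, 0.077]), (152, [0.646, 0.148, 0.081]), (153, [0.644, 0.147, 0.08]), (154, [0.641, 0.144, 0.081]), (155, [0.639, 0.142, 0.08])]
345 [(140, [0.594, 0.088, 0.189]), (141, [0.593, 0.088, 0.187]), (142, [0.594, 0.089, 0.182]), (143, [0.594, 0.089, 0.179]), (144, [0.594, 0.089, 0.177]), (145, [0.596, 0.091, 0.172]), (146, [0.594, 0.089, 0.171]), (147, [0.593, 0.089, 0.169]), (148, [0.593, 0.089, 0.166]), (149, [0.596, 0.091, 0.16]), (150, [0.656, 0.152, 0.078]), (151, [0.654, 0.15, 0.078]), (152, [0.65, 0.145, 0.08]), (153, [0.646, 0.142, 0.081]), (154, [0.645, 0.141, 0.08]), (155, [0.644, 0.141, 0.077])]
```

Both cameras place the visible fingertips at z≈0.158, about 20 mm above the reported TCP, so they passed over the ball, whose top is at about 0.152. I'll go back, reopen slightly and go lower.

```bash
python3 -m pendant '[[[0,0,-5],0],[[0,8,-5],0],[[0,18,-5],0],[[0,29,-5],0],[[0,29,-5],0],[[0,29,0],0],[[0,29,5],0],[[0,29,10],0],[[0,29,15],0],[[0,29,18],0]]' 0.7
python3 - <<'E'
from bench import bot,cams
import cv2,numpy as np
from h import *
f=cams.grab_frame("wrist"); np.savez("/tmp/wrist4.npz",**f)
cv2.imwrite("pics/w4z.png",cv2.resize(np.clip(f["img"][170:290,170:330]*1.4,0,255).astype(np.uint8),None,fx=5,fy=5,interpolation=cv2.INTER_CUBIC)[:,:,::-1])
g=cams.grab_frame("scene");np.savez("/tmp/scene4.npz",**g)
cv2.imwrite("pics/s4z.png",cv2.resize(g["img"][90:210,160:320],None,fx=5,fy=5,interpolation=cv2.INTER_CUBIC)[:,:,::-1])
s=bot.sense();print(s["position"],s["contact_force"],s["grip_width"])
E
```

```text
t: 5.35
position: [0.5932, 0.1396, 0.1192]
orientation: [-3.141, -0.001, 3.108]
contact_force: [0.5, -0.5, 0.3]
grip_width: 0.0267
[0.59313649 0.13970073 0.11929914] [-0.45471356  0.08551848  0.58793719] 0.026306911010939942
```

View pics/w4z.png

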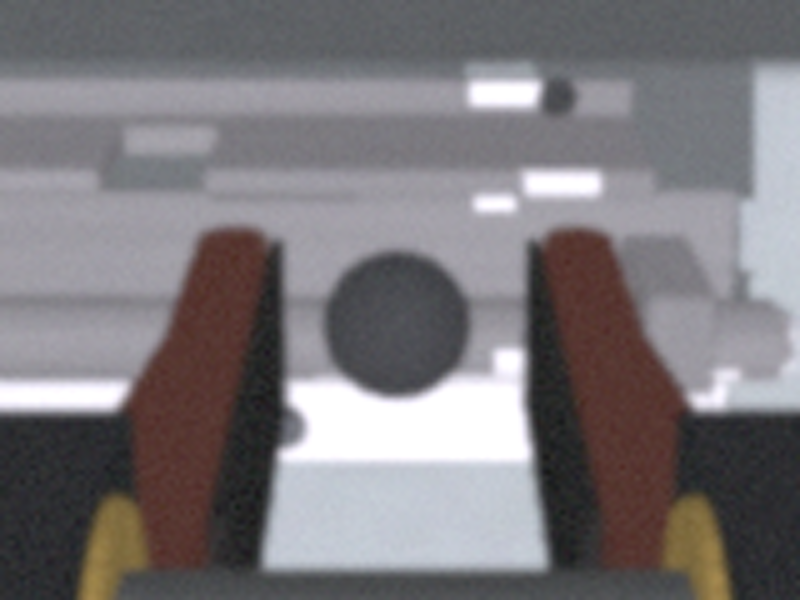

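View pics/s4z.png

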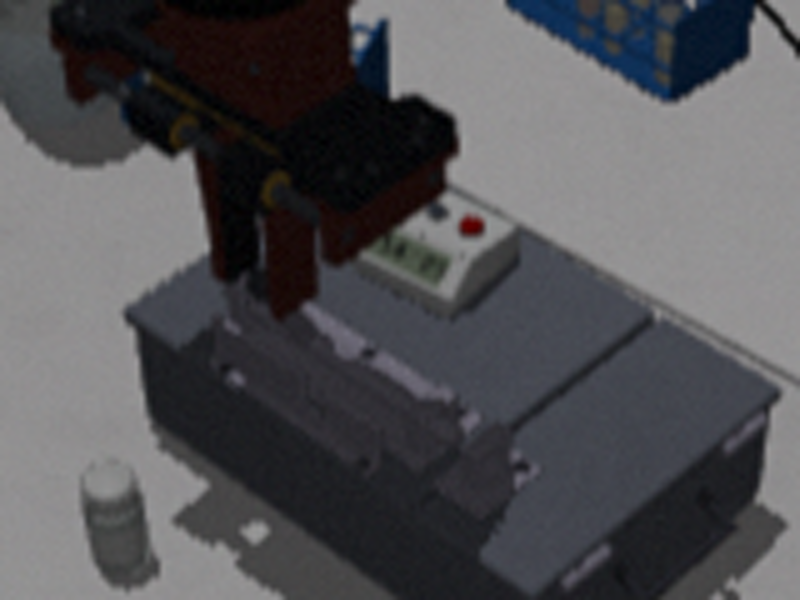

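```bash
python3 -m pendant '[[[0,0,3],0],[[0,0,3],0],[[0,-3,3],0],[[0,-7,3],0],[[0,-11,3],0],[[0,-15,3],0],[[0,-19,3],0],[[0,-23,3],0],[[0,-27,3],0],[[0,-27,3],0]]' 0.78
python3 - <<'E'
from bench import bot,cams
import cv2,numpy as np
from h import *
f=cams.grab_frame("wrist"); np.savez("/tmp/wrist5.npz",**f)
cv2.imwrite("pics/w5z.png",cv2.resize(np.clip(f["img"][170:290,170:330]*1.4,0,255).astype(np.uint8),None,fx=5,fy=5,interpolation=cv2.INTER_CUBIC)[:,:,::-1])
s=bot.sense();print(s["position"],s["contact_force"],s["grip_width"])
E
```

```text
t: 6.45
position: [0.5926, 0.1119, 0.117]
orientation: [-3.141, -0.0, 3.107]
contact_force: [-0.5, 0.8, -0.2]
grip_width: 0.0192
[0.59260822 0.11205712 0.11697459] [ 0.40533697 -0.56141002  0.84914447] 0.01946581371397069
```

View pics/w5z.png

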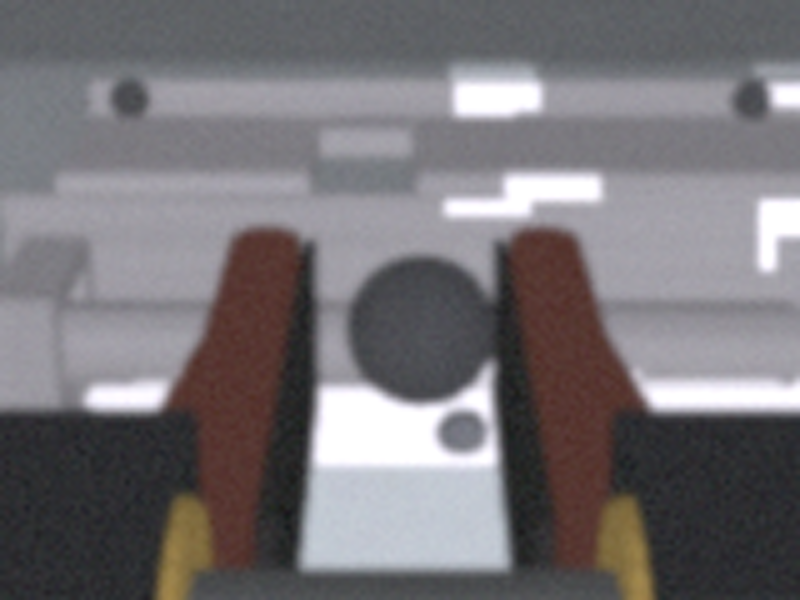

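The ball moved with the fingers, to (422,330), and the notch opening spans (312–415, 183). Next I'll compute the remaining distance.

```bash
python3 - <<'E'
import numpy as np,cv2
from h import *
f=dict(np.load("/tmp/wrist5.npz"));W=world(f)
Z=lambda x,y:(170+(x+.5)/5-.5,170+(y+.5)/5-.5)
b=onplane(f,*Z(422,330),.144);n=[onplane(f,*Z(x,182),.1075) for x in(312,415)];m=(n[0]+n[1])/2
print(b,n,m,"tip",W[217,222],W[217,279])
yh=np.array([.033,.99946,0]);print("along", (m-b)@yh, "dx",(m-b)[0])
l=onplane(f,*Z(30,330),.1); print(W[235:237,252:256].reshape(-1,3).mean(0))
E
```

```text
[0.59231057 0.11425959 0.144     ] [array([0.58779036, 0.1006334 , 0.1075    ]), array([0.5882272 , 0.11385223, 0.1075    ])] [0.58800878 0.10724281 0.1075    ] tip [0.58240451 0.09739734 0.14071001] [0.58301631 0.12791081 0.14173634]
along -0.007154948257533307 dx -0.004301789747499285
[0.5888433  0.11403477 0.15150768]
```

```bash
python3 -m pendant '[[[0,-2,0],0],[[0,-5,0],0],[[0,-7,0],0],[[0,-7,0],0],[[0,-5.5,0],0],[[0,-5.5,-12],0],[[0,-5.5,-25],0],[[0,-5.5,-30],0],[[0,-5.5,-30],0],[[0,-5.5,-30],0]]'
python3 -m pendant '[[[0,0,0],0],[[0,0,0],0],[[0,0,0],0],[[0,0,0],0],[[0,0,2],0],[[0,0,4],0],[[0,0,6],0],[[0,0,8],0],[[0,0,8],0],[[0,0,8],0]]' 0.865
python3 - <<'E'
from bench import bot,cams
import cv2,numpy as np
from h import *
f=cams.grab_frame("wrist"); np.savez("/tmp/wrist6.npz",**f)
cv2.imwrite("pics/w6z.png",cv2.resize(np.clip(f["img"][170:290,170:330]*1.4,0,255).astype(np.uint8),None,fx=5,fy=5,interpolation=cv2.INTER_CUBIC)[:,:,::-1])
s=bot.sense();print(s["position"],s["contact_force"],s["grip_width"])
W=world(f)
for u in range(225,285,4): print(u,np.round(W[222,u],4))
E
```

```text
t: 7.5
position: [0.5924, 0.1075, 0.1472]
orientation: [3.141, 0.0, 3.108]
contact_force: [-0.5, -0.6, 0.0]
grip_width: 0.0195
t: 8.5
position: [0.5924, 0.1075, 0.1389]
orientation: [-3.142, -0.0, 3.108]
contact_force: [0.4, 0.2, 0.6]
grip_width: 0.012
[0.59242697 0.107528   0.13894339] [-0.62874594  0.35328128 -1.04635895] 0.011709331981363556
225 [0.5821 0.0952 0.1702]
229 [0.5816 0.0974 0.1718]
233 [0.5819 0.0993 0.1712]
237 [0.5835 0.1012 0.1672]
241 [0.5908 0.1024 0.1493]
245 [0.5905 0.1048 0.1503]
249 [0.5899 0.1072 0.152 ]
253 [0.59   0.1095 0.152 ]
257 [0.59   0.1118 0.1519]
261 [0.5908 0.1141 0.1502]
265 [0.5824 0.1157 0.1711]
269 [0.582  0.1177 0.1723]
273 [0.5825 0.1197 0.1713]
277 [0.5826 0.1218 0.1713]
281 [0.6126 0.1304 0.0976]
```

View pics/w6z.png

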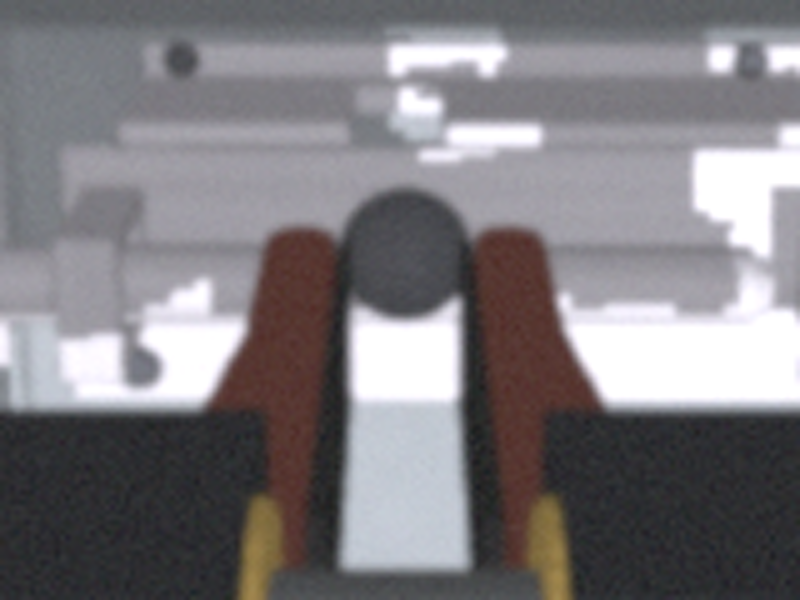

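The cradle is centred on the ball at (405,252), and the notch centre (398) lines up. I'll press down along the handle's arc, stopping just before the guard angle.

```bash
python3 -m pendant '[[[0,0,5],0],[[0,0,9],0],[[2,0,11],0],[[5,0,13],0],[[9,0,15],0],[[13,0,18],0],[[16,0,21],0],[[19,0,24],0],[[22,0,26.5],0],[[22,0,26.5],0]]'
python3 - <<'E'
from bench import bot,cams
import cv2,numpy as np
from h import *
f=cams.grab_frame("wrist"); np.savez("/tmp/wrist7.npz",**f)
cv2.imwrite("pics/w7z.png",cv2.resize(np.clip(f["img"][170:290,170:330]*1.4,0,255).astype(np.uint8),None,fx=5,fy=5,interpolation=cv2.INTER_CUBIC)[:,:,::-1])
s=bot.sense();print(s["position"],s["contact_force"],s["grip_width"])
E
```

```text
t: 9.55
position: [0.5696, 0.1083, 0.1119]
orientation: [-3.141, -0.001, 3.109]
contact_force: [-0.6, 0.8, 1.1]
grip_width: 0.0119
[0.56987694 0.10827708 0.11204938] [-1.02756975  0.31387061  0.10283519] 0.011555735370526638
```

View pics/w7z.png

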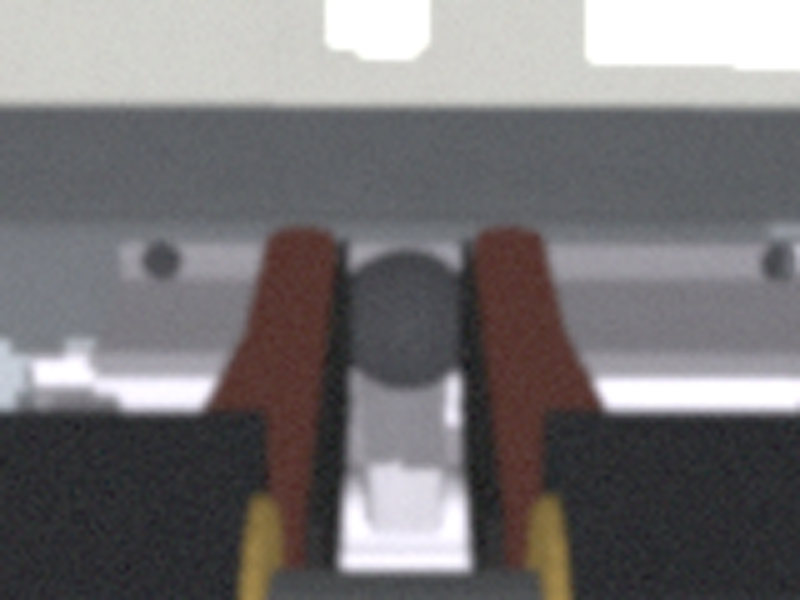

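```bash
cat >> h.py <<'E'
def theta(f,u,v,rx=.6148,rz=.094):
    # min distance of ray to circle radius 56 mm in plane y=const
    o,d=ray(f,u,v); best=[]
    for th in np.linspace(0,1.7,341):
        x=rx-.056*np.sin(th);z=rz+.056*np.cos(th)
        p=o+d*(z-o[2])/d[2]; best.append((abs(p[0]-x),th,p))
    return min(best,key=lambda b:b[0])
E
python3 - <<'E'
from h import *
for i,(x,y) in((6,(405,252)),(7,(407,318))):
    f=dict(np.load(f"/tmp/wrist{i}.npz")); print(theta(f,170+(x+.5)/5-.5,170+(y+.5)/5-.5))
f=dict(np.load("/tmp/wrist7.npz"));W=world(f);print(W[230:234,249:253].mean((0,1)),W[218,230],W[217,272])
E
```

```text
(np.float64(3.246326911510167e-05), np.float64(0.43), array([0.5914877 , 0.10803259, 0.14490208]))
(np.float64(0.00013262020953042075), np.float64(0.87), array([0.57186496, 0.10894422, 0.13011029]))
[0.56833677 0.10877617 0.13579803] [0.55907968 0.09825128 0.1385994 ] [0.55978774 0.12049222 0.13713884]
```

```bash
python3 -m pendant '[[[0.5,0,1],0],[[1,0,2],0],[[1.5,0,3],0],[[2,0,4],0],[[3,0,4.5],0],[[3,0,5],0],[[3,0,5.5],0],[[3,0,5.5],0],[[3,0,5.5],0],[[3,0,5.5],0]]'
```

```text
t: 10.6
position: [0.5673, 0.1084, 0.1069]
orientation: [-3.142, -0.0, 3.108]
contact_force: [-1.6, 0.6, 2.3]
grip_width: 0.0118
```

```bash
python3 -m pendant '[[[0.5,0,0.5],0],[[0.5,0,1],0],[[1,0,1.5],0],[[1,0,2],0],[[1.5,0,2.5],0],[[1.5,0,2.5],0],[[1.5,0,2.5],0],[[1.5,0,2.5],0],[[1.5,0,2.5],0],[[1.5,0,2.5],0]]'
python3 - <<'E'
from bench import bot,cams
import cv2,numpy as np
from h import *
f=cams.grab_frame("wrist"); np.savez("/tmp/wrist8.npz",**f)
cv2.imwrite("pics/w8z.png",cv2.resize(np.clip(f["img"][170:290,170:330]*1.4,0,255).astype(np.uint8),None,fx=5,fy=5,interpolation=cv2.INTER_CUBIC)[:,:,::-1])
s=bot.sense();print(s["position"],s["contact_force"],s["grip_width"])
E
```

```text
t: 11.6
position: [0.5659, 0.1084, 0.1044]
orientation: [3.142, -0.0, 3.108]
contact_force: [-2.2, 1.0, 1.0]
grip_width: 0.0122
[0.56591621 0.10841424 0.10441281] [-1.00419325  0.08519498  0.38195354] 0.012039084842293069
```

View pics/w8z.png

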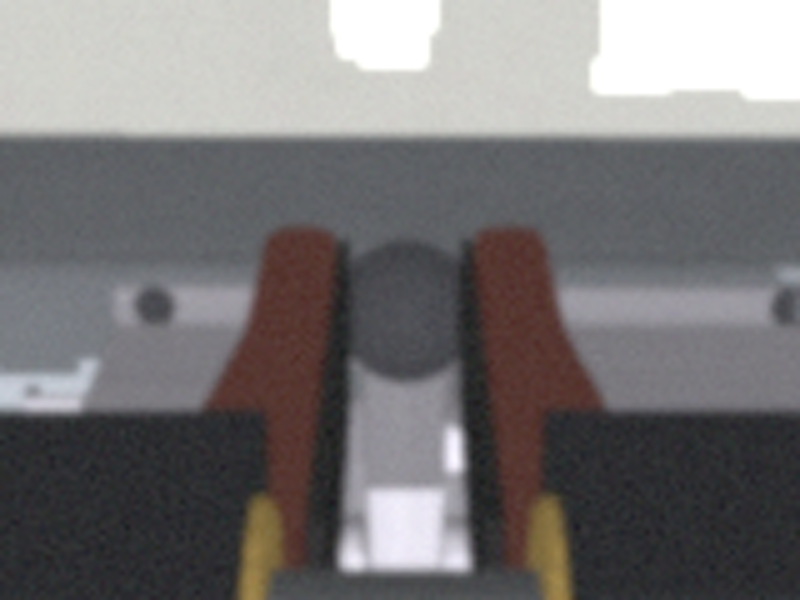

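```bash
python3 - <<'E'
from h import *
f=dict(np.load("/tmp/wrist8.npz")); x,y=407,310
print(theta(f,170+(x+.5)/5-.5,170+(y+.5)/5-.5)); W=world(f);print(W[230:234,249:253].mean((0,1)))
E
```

```text
(np.float64(3.525807285531535e-05), np.float64(1.025), array([0.56697126, 0.10908476, 0.12306954]))
[0.56436593 0.10888764 0.12885916]
```

The handle is at about 1.02 rad with only about 1 N, so it is passing the guard's resting angle without resistance. I'll continue gently.

```bash
python3 -m pendant '[[[0,0,0.5],0],[[0.5,0,1],0],[[0.5,0,1.5],0],[[1,0,2],0],[[1,0,2.5],0],[[1.5,0,3],0],[[1.5,0,3.5],0],[[1.5,0,3.5],0],[[1.5,0,3.5],0],[[1.5,0,3.5],0]]'
```

```text
t: 12.65
position: [0.5643, 0.1085, 0.1009]
orientation: [-3.142, -0.0, 3.108]
contact_force: [-2.1, -0.1, 1.0]
grip_width: 0.0117
```

```bash
python3 -m pendant '[[[0.5,0,1],0],[[1,0,2],0],[[1.5,0,3],0],[[2,0,4],0],[[2.5,0,5],0],[[2.5,0,6],0],[[3,0,7],0],[[3,0,7],0],[[3,0,7],0],[[3,0,7],0]]'
python3 - <<'E'
from bench import bot,cams
import cv2,numpy as np
from h import *
f=cams.grab_frame("wrist"); np.savez("/tmp/wrist9.npz",**f)
cv2.imwrite("pics/w9z.png",cv2.resize(np.clip(f["img"][170:290,170:330]*1.4,0,255).astype(np.uint8),None,fx=5,fy=5,interpolation=cv2.INTER_CUBIC)[:,:,::-1])
W=world(f);print(W[230:234,249:253].mean((0,1)))
s=bot.sense();print(s["position"],s["contact_force"],s["grip_width"])
E
```

```text
t: 13.65
position: [0.5616, 0.1085, 0.094]
orientation: [3.142, 0.0, 3.108]
contact_force: [0.1, 0.2, 0.9]
grip_width: 0.0119
[0.56010342 0.1090145  0.11811906]
[0.56154379 0.10852747 0.0939551 ] [ 0.40864708  1.427268   -0.64106005] 0.01173371201810587
```

View pics/w9z.png

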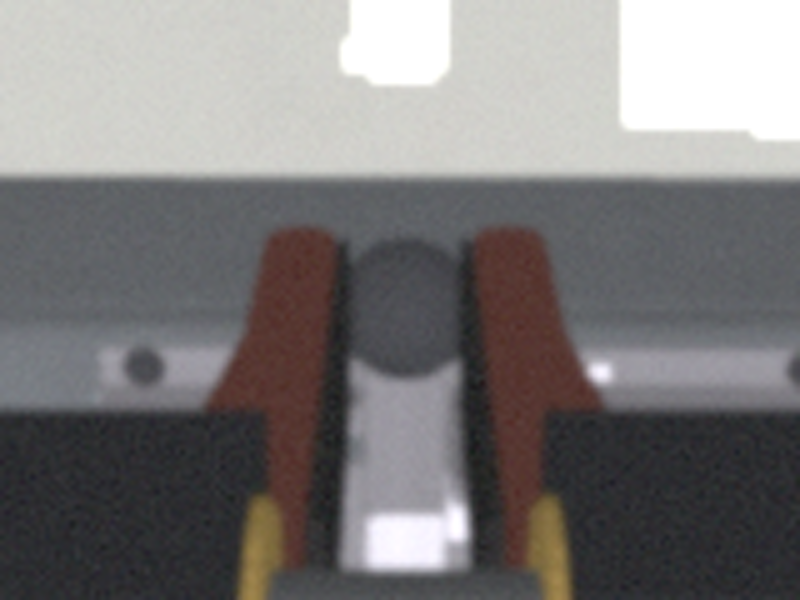

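The ball is following into the notch at about 1.24 rad with negligible force. I'll continue towards level.

```bash
python3 -m pendant '[[[0.5,0,2],0],[[1,0,4],0],[[1.5,0,6],0],[[2,0,8],0],[[2,0,10],0],[[2.5,0,12],0],[[2.5,0,13],0],[[3,0,14],0],[[3,0,14],0],[[3,0,14],0]]'
```

```text
t: 14.7
position: [0.5586, 0.1087, 0.08]
orientation: [3.142, 0.0, 3.108]
contact_force: [0.1, 0.5, -0.0]
grip_width: 0.012
```

```bash
python3 -m pendant '[[[0,0,0.5],0],[[0,0,1],0],[[0,0,1.5],0],[[0,0,2],0],[[0,0,2.5],0],[[0,0,3],0],[[0,0,3],0],[[0,0,3],0],[[0,0,3],0],[[0,0,3],0]]'
python3 - <<'E'
from bench import bot,cams
import cv2,numpy as np
from h import *
f=cams.grab_frame("wrist"); np.savez("/tmp/wrist10.npz",**f)
cv2.imwrite("pics/w10z.png",cv2.resize(np.clip(f["img"][170:290,170:330]*1.4,0,255).astype(np.uint8),None,fx=5,fy=5,interpolation=cv2.INTER_CUBIC)[:,:,::-1])
W=world(f);print(W[230:234,249:253].mean((0,1)))
s=bot.sense();print(s["position"],s["contact_force"],s["grip_width"])
E
```

```text
t: 15.7
position: [0.5584, 0.1086, 0.0769]
orientation: [3.142, -0.0, 3.108]
contact_force: [-0.5, 0.4, 0.4]
grip_width: 0.0119
[0.55707749 0.10912394 0.10083865]
[0.55840081 0.10865484 0.07693148] [0.61285945 0.1269997  0.77693029] 0.011848965484181182
```

View pics/w10z.png

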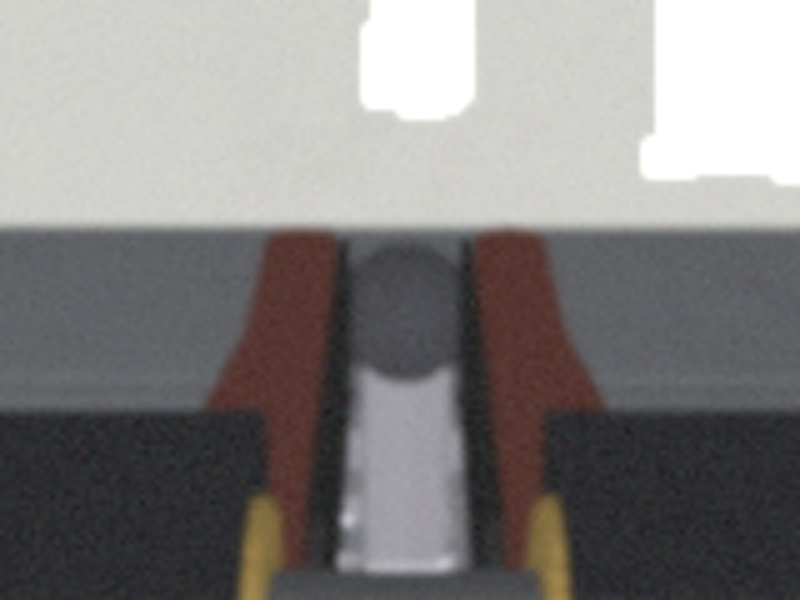

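```bash
python3 -m pendant '[[[0,0,0.3],0],[[0,0,0.6],0],[[0,0,0.9],0],[[0,0,1.2],0],[[0,0,1.5],0],[[0,0,1.5],0],[[0,0,1.5],0],[[0,0,1.5],0],[[0,0,1.5],0],[[0,0,1.5],0]]'
```

```text
t: 16.75
position: [0.5585, 0.1087, 0.0755]
orientation: [3.141, 0.0, 3.108]
contact_force: [-2.4, -0.8, 5.4]
grip_width: 0.0123
```

Force has risen to 5.4 N, which is the notch floor. I'll open slightly and lift away.

```bash
python3 -m pendant '[[[0,0,-1],0],[[0,0,-1],0],[[0,0,-1],0],[[0,0,-1],0],[[0,0,-10],0],[[0,0,-30],0],[[0,0,-60],0],[[0,0,-90],0],[[0,0,-120],0],[[0,0,-130],0]]' 0.7
python3 -m pendant '[[[20,0,0],0],[[30,0,0],0],[[30,0,0],0],[[30,0,0],0],[[30,0,0],0],[[30,0,0],0],[[30,0,0],0],[[30,0,0],0],[[30,0,0],0],[[30,0,0],0]]'
python3 - <<'E'
from bench import bot,cams
import cv2,numpy as np
from h import *
f=cams.grab_frame("wrist"); np.savez("/tmp/wrist11.npz",**f)
cv2.imwrite("pics/w11.png",cv2.resize(np.clip(f["img"][100:340,110:430]*1.3,0,255).astype(np.uint8),None,fx=2.5,fy=2.5,interpolation=cv2.INTER_CUBIC)[:,:,::-1])
g=cams.grab_frame("scene");np.savez("/tmp/scene11.npz",**g)
cv2.imwrite("pics/s11z.png",cv2.resize(np.clip(g["img"][100:250,150:320]*1.4,0,255).astype(np.uint8),None,fx=4,fy=4,interpolation=cv2.INTER_CUBIC)[:,:,::-1])
s=bot.sense();print(s["position"],s["contact_force"],s["grip_width"])
E
```

```text
t: 17.75
position: [0.5602, 0.1089, 0.2092]
orientation: [3.14, 0.005, 3.108]
contact_force: [-0.1, -1.2, -0.8]
grip_width: 0.0265
t: 18.75
position: [0.5285, 0.1096, 0.2054]
orientation: [3.142, -0.0, 3.108]
contact_force: [-0.3, -1.2, 0.0]
grip_width: 0.0262
[0.52844551 0.1096253  0.2054337 ] [0.34160208 0.27335117 0.06878512] 0.02635933446038518
```

View pics/w11.png

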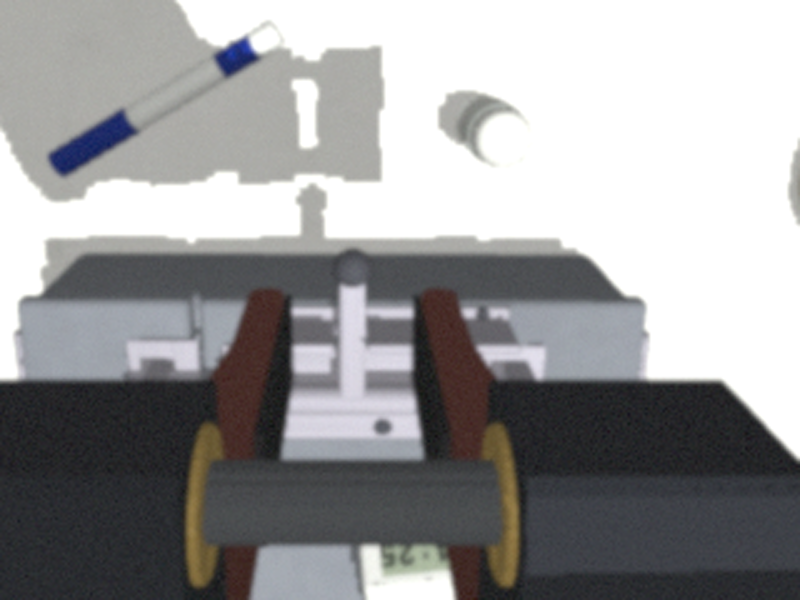

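View pics/s11z.png

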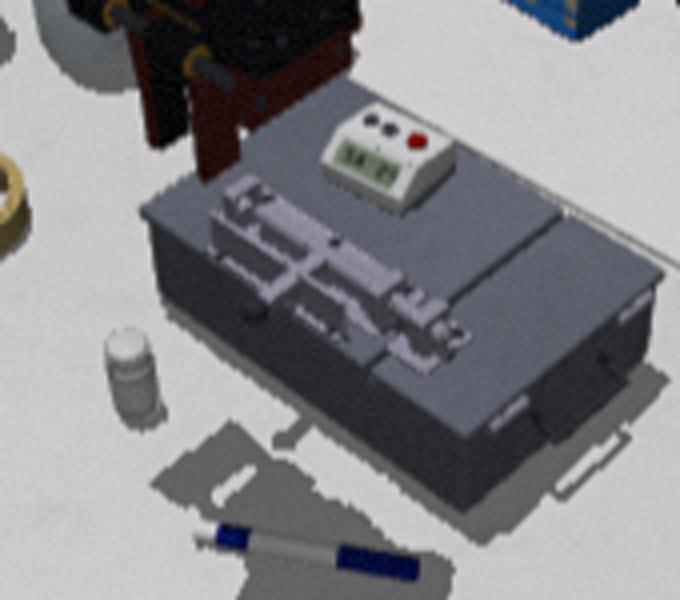

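Both views show the handle lying level in the notch. The ball is at (352,267) in the wrist view and (255,312) in the scene view, and the rod tip is in the staple. A quick numeric check comes before handing in.

```bash
python3 - <<'E'
from h import *
f=dict(np.load("/tmp/wrist11.npz"));W=world(f)
u=110+352/2.5;v=100+267/2.5;print(theta(f,u,v),W[int(v),int(u)])
for y in(290,320,350,375):print(np.round(W[int(100+y/2.5),int(u)],4))
g=dict(np.load("/tmp/scene11.npz"));print(tri([ray(f,u,v),ray(g,150+255/4,100+312/4)]))
a=dict(np.load("/tmp/scene0.npz"))
d=np.abs(a["img"].astype(int)-g["img"]).sum(2)
print("vial diff",d[180:206,174:192].mean(),"marker",d[228:248,196:258].mean(),"timer",d[124:152,230:266].mean())
from bench import bot
s=bot.sense();print(np.abs(s["joint_vel"]).max()); bot.close_job()
E
```

```text
(np.float64(1.0334272686818302e-05), np.float64(1.5), array([0.55892995, 0.10938317, 0.09796128])) [0.55729554 0.10866529 0.10024622]
[0.5682 0.1083 0.0985]
[0.581  0.1079 0.098 ]
[0.5938 0.1075 0.098 ]
[0.6039 0.1071 0.0997]
(array([0.56254307, 0.10964405, 0.08458586]), [np.float64(0.0010779297788034582), np.float64(0.0010779297788035198)])
vial diff 29.814102564102566 marker 99.45483870967742 timer 26.748015873015873
0.0015832671290880057
the job is handed in; nothing more can be done
```

The bolt is across into the staple, the handle lies level in the notch, and I handed the job in at about 19 s of the 67 s allowed. No verdict is reported.

**What I did:** I slid the bolt with the fingers either side of the ball, then pressed the handle down with the two-fingertip cradle. I found the notch mainly with the wrist camera rather than by dragging along the guard. The handle passed the guard's resting angle at no more than about 2.5 N. At the notch floor the force was 5.4 N; then I opened slightly and lifted clear.

**Last checks:**
- **Handle:** The bar's top face reads flat along its length (z 98.0–98.5 mm away from the ends), so it is close to level. The one-camera angle estimate is 1.50 rad. The ball's height from two cameras came out 9 mm lower than the level position, which doesn't fit the other readings. I trust the flat bar and the felt floor.
- **Bolt:** Travel is about 37 mm by camera, and the tip is visible in the staple.
- **Let go:** The arm was standing still, well clear of the chest, with force readings close to zero.
- **Timer, vial and marker:** They look undisturbed and nothing touched them. The before-and-after image difference was large over the marker, where the arm's shadow now falls, so that check was not conclusive. I didn't measure their positions again.

**What went wrong:** The first slide missed, passing over the ball without moving it. The visible fingertips sat about 20 mm above the reported tool position, so I repeated it lower.

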